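# Stroke the console's touch bar up to full

## Task

Turn the spectrometer's lamp up to full at its control console: with closed fingertips pointing down, make one stroke along the horseshoe-shaped sprung touch bar, following its curve from the dot at its narrow end to the dot at its wide end over all the dots between, pressing gently so that the bar stays down, and not lifting off on the way. Then lift your fingers straight off and leave the bar free. Do not lift or shift the console, and leave the pellet holder, vial, mouse and case undisturbed.

Things in the scene. Friction and masses are not known exactly. Their poses are not given: they have to be found in the camera images.
- console: Loose white control console, a 205 (x) x 215 (y) mm slab, flat top 24 mm above the table, about 0.9 kg, rubber foot. Origin: centre of its underside; z up, x away from the operator (a dark stripe marks its near, -x, edge). On top a grey horseshoe touch bar: 240 degree arc, centre-line radius 72 mm about the origin, open to -x; 12 mm wide end near left (+y), 34 mm wide end near right (-y).
- bar (a joint): How far the touch bar is pressed down, m: 0 = up, at most 0.008. The whole bar sinks as one piece wherever pressed, on a spring (0.8 N to start, 800 N/m, about 7 N at the stop), and springs back. Flat top 34 mm above the table when up, 10 mm proud of the console. Pressed counts from about 1 mm. It widens evenly from the narrow to the wide end.
- holder: Steel pellet holder standing loose on the console's top, near the middle of the horseshoe: foot 28 mm across, narrower neck, 24 mm high. Origin: centre of its underside. A bystander.
- vial: Amber sample vial with white cap, 28 mm across, 55 mm high, standing loose beside the console. Origin: centre of its underside. A bystander.
- mouse: Grey computer mouse, 100 x 56 x 32 mm, lying loose beside the console. Origin: centre of its underside. A bystander.
- case: Closed aluminium sample case, 75 x 110 x 50 mm, standing loose beyond the console. Origin: centre of its underside. A bystander.
- dot0 (a point): Dot 0 of the nine small dark dots (6 mm across, flush) on the centre line of the touch bar's top; 35 mm apart, all on the 72 mm arc, this one 114 degrees from the console's +x towards +y (the one at the narrow end, where the stroke begins). The point lies on the bar's top face and goes down with it.
- dot1 (a point): Dot 1 of the nine small dark dots (6 mm across, flush) on the centre line of the touch bar's top; 35 mm apart, all on the 72 mm arc, this one 85.5 degrees from the console's +x towards +y (counted from the narrow end). The point lies on the bar's top face and goes down with it.
- dot2 (a point): Dot 2 of the nine small dark dots (6 mm across, flush) on the centre line of the touch bar's top; 35 mm apart, all on the 72 mm arc, this one 57 degrees from the console's +x towards +y (counted from the narrow end). The point lies on the bar's top face and goes down with it.
- dot3 (a point): Dot 3 of the nine small dark dots (6 mm across, flush) on the centre line of the touch bar's top; 35 mm apart, all on the 72 mm arc, this one 28.5 degrees from the console's +x towards +y (counted from the narrow end). The point lies on the bar's top face and goes down with it.
- dot4 (a point): Dot 4 of the nine small dark dots (6 mm across, flush) on the centre line of the touch bar's top; 35 mm apart, all on the 72 mm arc, this one 0 degrees from the console's +x towards +y (counted from the narrow end). The point lies on the bar's top face and goes down with it.
- dot5 (a point): Dot 5 of the nine small dark dots (6 mm across, flush) on the centre line of the touch bar's top; 35 mm apart, all on the 72 mm arc, this one -28.5 degrees from the console's +x towards +y (counted from the narrow end). The point lies on the bar's top face and goes down with it.
- dot6 (a point): Dot 6 of the nine small dark dots (6 mm across, flush) on the centre line of the touch bar's top; 35 mm apart, all on the 72 mm arc, this one -57 degrees from the console's +x towards +y (counted from the narrow end). The point lies on the bar's top face and goes down with it.
- dot7 (a point): Dot 7 of the nine small dark dots (6 mm across, flush) on the centre line of the touch bar's top; 35 mm apart, all on the 72 mm arc, this one -85.5 degrees from the console's +x towards +y (counted from the narrow end). The point lies on the bar's top face and goes down with it.
- dot8 (a point): Dot 8 of the nine small dark dots (6 mm across, flush) on the centre line of the touch bar's top; 35 mm apart, all on the 72 mm arc, this one -114 degrees from the console's +x towards +y (the one at the wide end, where the stroke finishes). The point lies on the bar's top face and goes down with it.

How it is judged:
On the way, in this order (a step that is already met when the one before it is completed fails the run):
1. the bar is pressed with the fingertips over dot 0 (value of joint bar above 0.0008 m and contact force between the fingers and console above 0.3 N and horizontal distance between the grasp point and dot0 below 0.016 m and z of the grasp point in the frame of console below 0.06 m), for 0.04 s.
2. the bar is pressed with the fingertips over dot 1 (value of joint bar above 0.0008 m and contact force between the fingers and console above 0.3 N and horizontal distance between the grasp point and dot1 below 0.016 m and z of the grasp point in the frame of console below 0.06 m), for 0.04 s.
3. the bar is pressed with the fingertips over dot 2 (value of joint bar above 0.0008 m and contact force between the fingers and console above 0.3 N and horizontal distance between the grasp point and dot2 below 0.016 m and z of the grasp point in the frame of console below 0.06 m), for 0.04 s.
4. the bar is pressed with the fingertips over dot 3 (value of joint bar above 0.0008 m and contact force between the fingers and console above 0.3 N and horizontal distance between the grasp point and dot3 below 0.016 m and z of the grasp point in the frame of console below 0.06 m), for 0.04 s.
5. the bar is pressed with the fingertips over dot 4 (value of joint bar above 0.0008 m and contact force between the fingers and console above 0.3 N and horizontal distance between the grasp point and dot4 below 0.016 m and z of the grasp point in the frame of console below 0.06 m), for 0.04 s.
6. the bar is pressed with the fingertips over dot 5 (value of joint bar above 0.0008 m and contact force between the fingers and console above 0.3 N and horizontal distance between the grasp point and dot5 below 0.016 m and z of the grasp point in the frame of console below 0.06 m), for 0.04 s.
7. the bar is pressed with the fingertips over dot 6 (value of joint bar above 0.0008 m and contact force between the fingers and console above 0.3 N and horizontal distance between the grasp point and dot6 below 0.016 m and z of the grasp point in the frame of console below 0.06 m), for 0.04 s.
8. the bar is pressed with the fingertips over dot 7 (value of joint bar above 0.0008 m and contact force between the fingers and console above 0.3 N and horizontal distance between the grasp point and dot7 below 0.016 m and z of the grasp point in the frame of console below 0.06 m), for 0.04 s.
9. the bar is pressed with the fingertips over dot 8 (value of joint bar above 0.0008 m and contact force between the fingers and console above 0.3 N and horizontal distance between the grasp point and dot8 below 0.016 m and z of the grasp point in the frame of console below 0.06 m), for 0.04 s.
At the end, for the whole second after the job is handed in: The dots were stroked in order, narrow to wide end, with the bar down about 1 mm or more and the fingertips within 16 mm of each dot; now the bar is up, the console on the table within 20 mm of its start, the bystanders upright and within 20 mm of theirs (value of joint bar below 0.0005 m and distance of each of console, holder, vial, mouse, case from where it was at the start of the episode below 0.02 m and height (world z) of console below 0.005 m and linear speed of console below 0.01 m/s and angle between each of holder, vial, mouse, case's own z axis and vertical below 0.35 rad); the robot touches nothing.
It fails at once if the fingertips pass just above the middle of the bar (dots 1 to 7, within 8 mm of its top) without pressing it: lifted off during the stroke (value of joint bar below 0.0004 m and z of the grasp point in the frame of console below 0.06 m and (horizontal distance between the grasp point and dot1 below 0.018 m or horizontal distance between the grasp point and dot2 below 0.018 m or horizontal distance between the grasp point and dot3 below 0.018 m or horizontal distance between the grasp point and dot4 below 0.018 m or horizontal distance between the grasp point and dot5 below 0.018 m or horizontal distance between the grasp point and dot6 below 0.018 m or horizontal distance between the grasp point and dot7 below 0.018 m)).
It fails at once if the console is pressed harder than 20 N (contact force between the fingers and console above 20 N).
It fails at once if the console is shifted more than 20 mm or lifted (distance of console from where it was at the start of the episode above 0.02 m or height (world z) of console above 0.006 m).
It fails at once if a bystander is lifted, knocked or moved more than 20 mm ((distance of holder from where it was at the start of the episode above 0.02 m or angle between holder's own z axis and vertical above 0.35 rad) or (distance of vial from where it was at the start of the episode above 0.02 m or angle between vial's own z axis and vertical above 0.35 rad) or (distance of mouse from where it was at the start of the episode above 0.02 m or angle between mouse's own z axis and vertical above 0.35 rad) or (distance of case from where it was at the start of the episode above 0.02 m or angle between case's own z axis and vertical above 0.35 rad)).
It also fails if it takes over 51 s, if anything falls off the work surface, if the arm or the gripper's body presses on something with over 40 N, if the wrist force passes 120 N, or if a joint passes its speed limit or range.

## Robot

A 6-joint arm with a two-finger parallel gripper is mounted at the origin on the work surface. World frame = base frame: x ahead of the robot, y to its left, z up, the work surface at z = 0. Lengths are in m, angles in rad, forces in N, time in s.
With the tool pointing down it reaches from about 0.25 to 0.8 m from the base axis. Payload 8.5 kg.
Tool frame: the origin (TCP) lies on the centre line of the jaws, within the pads' length; the fingertips stand 22 mm ahead of it and the grasp point (between the pads) lies 3 mm ahead of it; z points along the fingers, y is the line along which they close (so a half turn about z gives the same grasp; the last joint's range is limited). The gripper opens to 85 mm and grips with 20 to 120 N. Pads are 22 mm wide; open, the fingers measure 114 mm over their backs; the gripper's body (76 mm by 85 mm) begins 54 mm behind the grasp point. The pads swing forward as they close: fully open they stand 13 mm farther back than shut.
Start: joints at [-1.345, 0.238, -0.013, 1.319, 0, 1.571], TCP at [0.118, -0.512, 0.253] pointing down, gripper open.
Joint ranges: [-2.66, 2.66], [-1.03, 1.9], [-1.14, 1.46], [-1.82, 2.27], [-1.45, 1.34], [-3.14, 3.14]. Speed limits (rad/s): [2.22, 2.22, 2.79, 3.14, 3.14, 3.14].

## Interface

Orientations are given as a rotation vector (axis times angle).
In Python, from plant import ctrl, optics, workorder, finder gives the robot as it stands.
- The arm moves only by the tool step_arm, never from a script. Its argument "commands" is a list of rows, each a list of 3 entries, a list of its own where there are three numbers: the opening, from 0 (shut) to 1 (fully open), then the shift along the world's x, y, z in units of 25 mm (1.0 is 25 mm), then the turn about the world's z in units of 5 degrees (1.0 is 5 degrees). In form: [[gripper, [x, y, z], yaw], ...]. A call has 1 to 20 rows; each row shifts and turns the commanded pose from where the row before left it; what a row does not reach is not made up. A row lasts 1/12 s, in which the tool goes at most 41.7 mm and 7.16 degrees, less where a joint would pass 70% of its speed; a pose out of reach is approached as far as the arm can. A call is refused whole if a number of a shift passes 1 or a number of a turn 1, either way. A call with a gripper value outside its range is refused whole. The fingers move at their own pace and stop on an object; "squeeze" is the grip in N (left out, the last holds). Time passes only in rows, so rows that do not move let the fingers close. It gives the time, the measured TCP pose, the force, the opening and the grip force at its end, in the units of the state.
- ctrl.sense(): the state, without advancing time (a new reading comes with each control period).
- optics.grab_frame(name): name is "scene" or "top"; returns the picture (400x640x3 uint8, blue, green, red); there is no depth.
- optics.calibration(name): a dict with "camera_matrix" (3x3 intrinsics, pixels), "xyz" and "orientation" of the camera in the world. Camera axes: x right, y down, z forward; pixel columns grow to the right and rows downward; lengths in m; the calibration is good to about 2 mm. A picture is of the moment at which its call begins. calibration takes no time and is no camera call.
- workorder.finish_job(): hands the job in; it is judged then, once.
Trained networks look in the newest picture that a camera, given by its name, has taken for a name from the list of things; names that differ only in an ending like _2 or _b are one class to them, and where a whole thing is asked for, a point or a joint stands for the part that bears it (a point fixed in the world has none). Each returns a list of dicts, best first, with "confidence" (0 to 1); they miss things now and then, are a little off and sometimes report something else, mostly with a low value. They report only what shows in the picture. A call takes as long as a camera call.
- finder.find_in(thing, camera): "at" ([x, y, z] in m, in the coordinates of the camera as it stood for that picture, good to about 4 mm: the middle of the surface that is visible of it).
- finder.spot_point(thing, camera): "at" ([x, y, z] in m, in the coordinates of the camera as it stood for that picture, good to about 4 mm: a listed point, or the origin of a listed thing).
The state is a dict: "clock": time; "qpos": joint angles; "qd": joint speeds; "joint_torque": joint torques, N m; "tool_pos": TCP position; "eef_rot": TCP orientation; "contact_force": force on the tool from outside, world axes, zero at the start; "wrist_torque": the same for the moment, N m; "width": finger opening in m; "grip_force": force on a finger pad.
Only numpy, scipy, OpenCV 4.12 (cv2) and the standard library are available. Lean on these libraries where they do the work, as an engineer would, in place of code of your own. Each camera call takes 0.05 s, during which the arm holds its last target. There are 200 camera calls.

## Working session

There is one attempt and no reset: what is moved stays moved. The work goes in short steps, Python scripts to look and compute and a tool call to move; the robot and the scene stay as the last step left them, time stands still between calls to the robot, and variables do not carry over. Pictures are saved under pics/ and viewed, at most 10 in all, crops included, and the job is handed in when it is done.

Besides the shell and the picture viewer there is one more tool, called after "Request:" in YAML: its name, and indented under it one key for each argument. step_arm: Moves the arm, as the interface text tells. Its arguments: {"type":"object","properties":{"commands":{"type":"array"},"squeeze":{"type":"number"}},"required":["commands"]}

```bash
mkdir -p pics
cat > h.py <<'E'
import numpy as np, cv2
from scipy.spatial.transform import Rotation as R
from plant import ctrl, optics, workorder, finder
def cam(n):
    c=optics.calibration(n); o=np.array(c["orientation"],float)
    M=R.from_rotvec(o).as_matrix() if o.size==3 else o
    return np.array(c["camera_matrix"]),np.array(c["xyz"]),M
def world(n,p):
    K,t,M=cam(n); return M@np.array(p)+t
def pix(n,P):
    K,t,M=cam(n); q=(np.atleast_2d(P)-t)@M@K.T; return q[:,:2]/q[:,2:]
def plane(n,uv,z):
    K,t,M=cam(n); d=M@np.linalg.solve(K,[*uv,1]); return t+d*(z-t[2])/d[2]
E
python3 - <<'E'
from h import *
s=ctrl.sense(); print(s)
for n in("top","scene"):
    print(n,optics.calibration(n))
    cv2.imwrite(f"pics/{n}0.png",optics.grab_frame(n))
for n in("top","scene"):
  for k in ["console","holder","vial","mouse","case"]+[f"dot{i}" for i in range(9)]:
    r=finder.spot_point(k,n)
    print(n,k,[(round(d["confidence"],2),world(n,d["at"]).round(4)) for d in r[:2]])
E
```

```text
{'clock': 0.0, 'qpos': array([-1.34502570e+00,  2.38803571e-01, -1.42503320e-02,  1.31921025e+00,
       -7.97279657e-06,  1.57080301e+00]), 'qd': array([ 0.00160853,  0.00182366,  0.0001194 ,  0.00092484, -0.00057202,
        0.00303533]), 'joint_torque': array([ 1.35743219e-03, -5.38775575e+01,  3.46433151e+01,  1.84457836e-02,
       -3.16127557e-05, -8.75300600e-06]), 'tool_pos': array([ 0.11743671, -0.5113014 ,  0.25266718]), 'eef_rot': array([-3.12014996e+00, -3.53712353e-01,  2.72046960e-04]), 'contact_force': array([ 0.22864807, -0.34837412, -0.66153423]), 'wrist_torque': array([ 0.02910965, -0.02436595,  0.01139397]), 'grip_force': 0.0, 'width': 0.08527284325443112}
top {'camera_matrix': array([[440.08725312,   0.        , 320.33323701],
       [  0.        , 440.08725312, 203.65881525],
       [  0.        ,   0.        ,   1.        ]]), 'xyz': array([0.53253449, 0.05139457, 1.1035409 ]), 'orientation': array([-2.2015876 ,  2.1819752 , -0.10746703])}
scene {'camera_matrix': array([[508.57231518,   0.        , 320.86433842],
       [  0.        , 508.57231518, 203.24768291]
[... 1842 characters left out ...]
, (0.94, array([0.5827, 0.1512, 0.0284]))]
scene dot2 [(0.97, array([0.4924, 0.0354, 0.0387])), (0.94, array([0.5827, 0.1512, 0.0284]))]
scene dot3 [(0.97, array([0.4924, 0.0354, 0.0387])), (0.94, array([0.5827, 0.1512, 0.0284]))]
scene dot4 [(0.97, array([0.4924, 0.0354, 0.0387])), (0.94, array([0.5827, 0.1512, 0.0284]))]
scene dot5 [(0.97, array([0.4924, 0.0354, 0.0387])), (0.94, array([0.5827, 0.1512, 0.0284]))]
scene dot6 [(0.97, array([0.4924, 0.0354, 0.0387])), (0.94, array([0.5827, 0.1512, 0.0284]))]
scene dot7 [(0.97, array([0.4924, 0.0354, 0.0387])), (0.94, array([0.5827, 0.1512, 0.0284]))]
scene dot8 [(0.97, array([0.4924, 0.0354, 0.0387])), (0.94, array([0.5827, 0.1512, 0.0284]))]
```

View pics/top0.png

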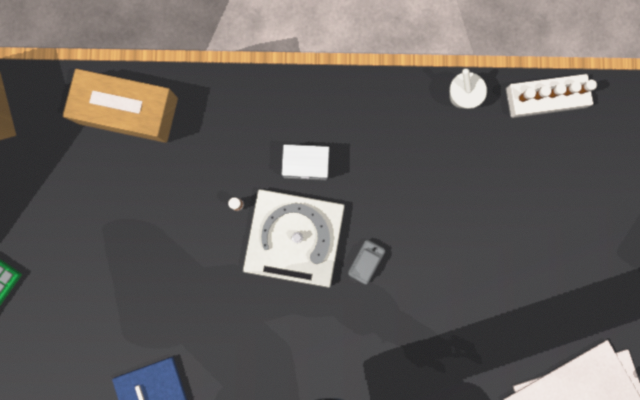

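View pics/scene0.png

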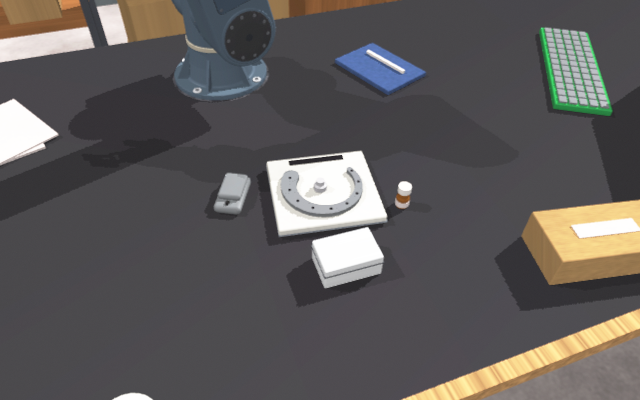

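The top view shows the console at about (295,238), slightly rotated, with its stripe near (288,272). The bar's narrow end is at (267,247), its wide end at (318,258), and the vial is at (236,204). The scene view agrees with this layout. Next I'll fit the console pose from the slab outline and the dots.

```bash
cat > m.py <<'E'
from h import *
from scipy.optimize import least_squares
A=np.radians(114-28.5*np.arange(9))
def dots(p): return np.c_[p[0]+.072*np.cos(A+p[2]),p[1]+.072*np.sin(A+p[2]),np.full(9,.034)]
if __name__=="__main__":
    D=[]
    for n in("top","scene"):
        im=optics.grab_frame(n)
        L=[]
        for k in range(3):
            L+=[world(n,d["at"]) for d in finder.spot_point("dot0",n) if d["confidence"]>.5]
        print(n,len(L)); D+=[(n,plane(n,pix(n,P)[0],.034)) for P in L]
        if n=="top":
            m=((im.min(2)>150)*255).astype(np.uint8); m[:180]=0;m[300:]=0;m[:,:240]=0;m[:,360:]=0
            c=max(cv2.findContours(m,0,1)[0],key=cv2.contourArea)
            C=np.array([plane(n,q,.024) for q in cv2.boxPoints(cv2.minAreaRect(c))])
            print("slab",C.round(4).tolist(),C.mean(0).round(4),[np.linalg.norm(C[i]-C[i-1]).round(4) for i in range(4)])
            e=[C[i]-C[i-1] for i in range(4)]; print("yaws",[np.degrees(np.arctan2(v[1],v[0])).round(1) for v in e])
    for sel in(("top",),("scene",),("top","scene")):
        Q=np.array([p[:2] for n,p in D if n in sel])
        f=lambda p:np.linalg.norm(Q[:,None]-dots(p)[None,:,:2],axis=2).min(1)
        r=min((least_squares(f,[.532,.0925,y],loss="soft_l1",f_scale=.004) for y in np.radians([-20,-14,-8,0,8])),key=lambda r:r.cost)
        print(sel,len(Q),r.x[:2].round(4),np.degrees(r.x[2]).round(2),f(r.x).round(4))
    p=r.x; print(dots(p).round(4))
    for n in("top","scene"):
        im=optics.grab_frame(n); s=6 if n=="top" else 5
        u=pix(n,[[p[0],p[1],.034]])[0]; x0,y0=int(u[0])-60,int(u[1])-48
        b=cv2.resize(im[y0:y0+96,x0:x0+120],None,fx=s,fy=s,interpolation=cv2.INTER_CUBIC)
        for i,q in enumerate(pix(n,dots(p))): cv2.circle(b,tuple(int(v) for v in (q-[x0,y0]+.5)*s),7,(0,0,255) if i else (0,200,0),1)
        cv2.imwrite(f"pics/{n}1.png",b)
E
python3 m.py
```

```text
top 27
slab [[0.4504, 0.2169, 0.024], [0.6514, 0.1848, 0.024], [0.6149, -0.0288, 0.024], [0.4142, 0.0065, 0.024]] [0.5327 0.0948 0.024 ] [np.float64(0.2135), np.float64(0.2036), np.float64(0.2167), np.float64(0.2039)]
yaws [np.float64(80.2), np.float64(-9.1), np.float64(-99.7), np.float64(170.0)]
scene 27
('top',) 27 [0.5332 0.0941] -9.49 [0.0011 0.0013 0.0054 0.0016 0.0006 0.0014 0.0053 0.0008 0.0007 0.0011
 0.0013 0.0054 0.0016 0.0006 0.0014 0.0053 0.0008 0.0007 0.0011 0.0013
 0.0054 0.0016 0.0006 0.0014 0.0053 0.0008 0.0007]
('scene',) 27 [0.5322 0.096 ] -11.03 [0.0047 0.003  0.0068 0.0054 0.0016 0.0018 0.0038 0.0046 0.0021 0.0047
 0.003  0.0068 0.0054 0.0016 0.0018 0.0038 0.0046 0.0021 0.0047 0.003
 0.0068 0.0054 0.0016 0.0018 0.0038 0.0046 0.0021]
('top', 'scene') 54 [0.5327 0.0949] -10.15 [0.0026 0.0008 0.0057 0.0022 0.0008 0.0012 0.0045 0.0021 0.0018 0.0026
 0.0008 0.0057 0.0022 0.0008 0.0012 0.0045 0.0021 0.0018 0.0026 0.0008
 0.0057 0.0022 0.0008 0.0012 0.0045 0.0021 0.0018 0.0051 0.0031 0.007
 0.0067 0.0014 0.0018 0.0047 0.0024 0.0029 0.0051 0.0031 0.007  0.0067
 0.0014 0.0018 0.0047 0.0024 0.0029 0.0051 0.0031 0.007  0.0067 0.0014
 0.0018 0.0047 0.0024 0.0029]
[[0.5155 0.1648 0.034 ]
 [0.5509 0.1646 0.034 ]
 [0.582  0.1474 0.034 ]
 [0.6011 0.1176 0.034 ]
 [0.6036 0.0822 0.034 ]
 [0.5889 0.0499 0.034 ]
 [0.5607 0.0286 0.034 ]
 [0.5256 0.0233 0.034 ]
 [0.4923 0.0353 0.034 ]]
```

View pics/top1.png

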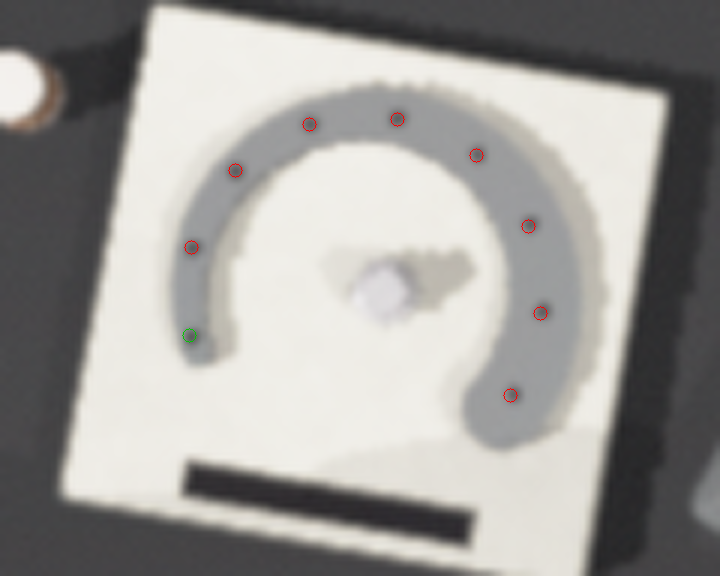

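View pics/scene1.png

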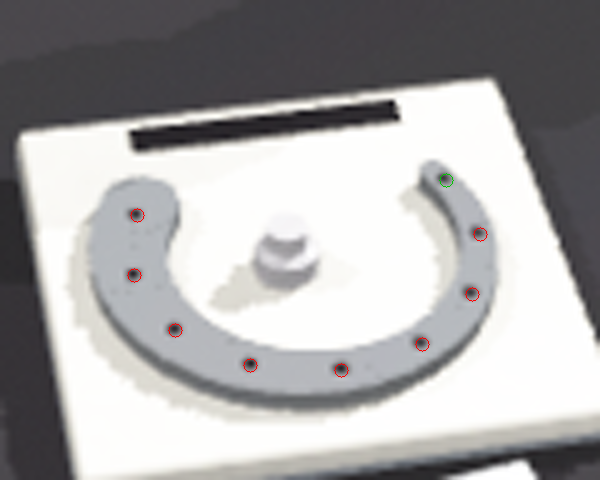

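The fit is good: the drawn circles land on all nine dots in both views, and the slab outline gives the same pose, centre (0.533, 0.095) and yaw about -10°. I'll close the fingers and go above dot 0, turning the yaw to keep the last joint within its range.

Request:
step_arm:
  commands:
    - [0,[0.5,0.9,0],1]
    - [0,[0.6,1,0],1]
    - [0,[0.6,1,0],1]
    - [0,[0.6,1,0],1]
    - [0,[0.6,1,0],1]
    - [0,[0.6,1,0],1]
    - [0,[0.6,1,0],1]
    - [0,[0.6,1,0],1]
    - [0,[0.6,1,0],1]
    - [0,[0.6,1,0],1]
    - [0,[0.6,1,0],1]
    - [0,[0.6,1,0],1]
    - [0,[0.6,1,0],1]
    - [0,[0.6,1,0],1]
    - [0,[0.6,1,0],1]
    - [0,[0.6,1,0],1]
    - [0,[0.6,1,0],1]
    - [0,[0.6,1,0],1]
    - [0,[0.6,1,0],0]
    - [0,[0.6,1,0],0]
  squeeze: 20

```text
clock: 3.67
tool_pos: [0.4156, -0.0126, 0.2535]
eef_rot: [1.956, 2.458, 0.0]
contact_force: [0.9, -0.1, 0.3]
width: -0.0002
grip_force: 0.0
```

Request:
step_arm:
  commands:
    - [0,[0.6,1,0],0]
    - [0,[0.6,1,0],0]
    - [0,[0.6,1,0],0]
    - [0,[0.6,1,0],0]
    - [0,[0.6,1,0],0]
    - [0,[0.6,1,0],0]
    - [0,[0.3,1,0],0]
    - [0,[0,0.1,0],0]
    - [0,[0,0,-1],0]
    - [0,[0,0,-1],0]
    - [0,[0,0,-1],0]
    - [0,[0,0,-1],0]
    - [0,[0,0,-1],0]
    - [0,[0,0,-1],0]
    - [0,[0,0,-0.5],0]
    - [0,[0,0,0],0]
    - [0,[0,0,0],0]
    - [0,[0,0,0],0]
    - [0,[0,0,0],0]

```text
clock: 5.25
tool_pos: [0.5134, 0.1635, 0.0922]
eef_rot: [1.956, 2.456, 0.003]
contact_force: [0.8, 0.4, -0.2]
width: 0.0
grip_force: 0.0
```

Request:
step_arm:
  commands:
    - [0,[0.08,0.05,-0.5],0]
    - [0,[0,0,-0.5],0]
    - [0,[0,0,-0.3],0]
    - [0,[0,0,0],0]
    - [0,[0,0,0],0]
    - [0,[0,0,0],0]

```text
clock: 5.75
tool_pos: [0.5149, 0.1648, 0.059]
eef_rot: [1.957, 2.457, 0.001]
contact_force: [0.2, 0.1, 0.5]
width: -0.0003
grip_force: 0.0
```

Request:
step_arm:
  commands:
    - [0,[0,0,-0.1],0]
    - [0,[0,0,-0.1],0]
    - [0,[0,0,0],0]
    - [0,[0,0,0],0]
    - [0,[0,0,0],0]

```text
clock: 6.17
tool_pos: [0.5151, 0.1648, 0.0537]
eef_rot: [1.957, 2.457, 0.001]
contact_force: [1.8, 0.3, 3.2]
width: -0.0002
grip_force: 1.2
```

Run:
```python
from h import *
s=ctrl.sense(); print(s["tool_pos"],s["contact_force"],s["qpos"])
n="top"; im=optics.grab_frame(n); u=pix(n,[[.533,.095,.034]])[0]; x0,y0=int(u[0])-60,int(u[1])-48
cv2.imwrite("pics/c.png",cv2.resize(im[y0:y0+96,x0:x0+120],None,fx=5,fy=5))
```

```text
[0.51506167 0.1647691  0.05366088] [1.79361791 0.25848738 3.17005924] [ 3.09621411e-01  4.07263604e-01 -3.15821452e-01  8.46655114e-01
 -1.45225705e-05  1.65467310e+00]
```

Contact is confirmed: about 3 N at about 2.4 mm. I'll work out the arc increments.

Run:
```python
import numpy as np
a=np.radians(114-28.5*np.arange(0,8.01,1/6)-10.15)
P=np.c_[.5327+.072*np.cos(a),.0949+.072*np.sin(a)]; P[0]=[.5153,.1648]
q=((P-P[0])/.025).round(2); d=np.diff(q,axis=0).round(2)
for i in range(0,48,12): print(d[i:i+12].tolist(), P[i+12].round(4))
```

```text
[[0.24, 0.05], [0.24, 0.03], [0.24, 0.0], [0.23, -0.01], [0.24, -0.03], [0.23, -0.05], [0.23, -0.07], [0.22, -0.09], [0.22, -0.1], [0.2, -0.13], [0.19, -0.14], [0.19, -0.15]] [0.5819 0.1474]
[[0.16, -0.18], [0.16, -0.18], [0.13, -0.19], [0.12, -0.21], [0.11, -0.22], [0.08, -0.22], [0.07, -0.23], [0.04, -0.23], [0.03, -0.24], [0.01, -0.24], [-0.02, -0.24], [-0.03, -0.23]] [0.6036 0.0822]
[[-0.05, -0.24], [-0.07, -0.22], [-0.09, -0.23], [-0.11, -0.21], [-0.12, -0.2], [-0.14, -0.19], [-0.16, -0.18], [-0.17, -0.17], [-0.19, -0.15], [-0.19, -0.14], [-0.21, -0.12], [-0.22, -0.1]] [0.5607 0.0286]
[[-0.22, -0.08], [-0.23, -0.07], [-0.23, -0.04], [-0.24, -0.03], [-0.24, -0.01], [-0.24, 0.02], [-0.23, 0.03], [-0.24, 0.05], [-0.22, 0.08], [-0.23, 0.09], [-0.21, 0.1], [-0.2, 0.13]] [0.4923 0.0353]
```

Request:
step_arm:
  commands:
    - [0,[0,0,-0.06],0]
    - [0,[0,0,0],0]
    - [0,[0.24,0.05,0],0]
    - [0,[0.24,0.03,0],0]
    - [0,[0.24,0,0],0]
    - [0,[0.23,-0.01,0],0]
    - [0,[0.24,-0.03,0],0]
    - [0,[0.23,-0.05,0],0]
    - [0,[0,0,0],0]

```text
clock: 6.97
tool_pos: [0.5516, 0.1642, 0.0517]
eef_rot: [1.957, 2.457, 0.001]
contact_force: [1.0, 0.1, 2.9]
width: 0.0
grip_force: 1.9
```

Request:
step_arm:
  commands:
    - [0,[0.23,-0.07,0],0]
    - [0,[0.22,-0.09,0],0]
    - [0,[0.22,-0.1,0],0]
    - [0,[0.2,-0.13,0],0]
    - [0,[0.19,-0.14,0],0]
    - [0,[0.19,-0.15,0],0]
    - [0,[0,0,0],0]

```text
clock: 7.55
tool_pos: [0.5826, 0.1465, 0.0519]
eef_rot: [1.957, 2.456, 0.001]
contact_force: [1.5, -2.1, 3.1]
width: -0.0
grip_force: 1.8
```

Request:
step_arm:
  commands:
    - [0,[0.16,-0.18,0],0]
    - [0,[0.16,-0.18,0],0]
    - [0,[0.13,-0.19,0],0]
    - [0,[0.12,-0.21,0],0]
    - [0,[0.11,-0.22,0],0]
    - [0,[0.08,-0.22,0],0]
    - [0,[0,0,0],0]

```text
clock: 8.13
tool_pos: [0.601, 0.1161, 0.0518]
eef_rot: [1.958, 2.456, -0.0]
contact_force: [1.5, -2.9, 2.7]
width: -0.0003
grip_force: 1.8
```

Run:
```python
from h import *
s=ctrl.sense(); print(s["tool_pos"],s["contact_force"])
im=optics.grab_frame("scene")
for n in("scene",):
  for k in("console","holder"): print(k,[(round(d["confidence"],2),world(n,d["at"]).round(4)) for d in finder.spot_point(k,n)[:1]])
u=pix("scene",[[.533,.095,.034]])[0].astype(int)
cv2.imwrite("pics/mid.png",cv2.resize(im[u[1]-70:u[1]+70,u[0]-90:u[0]+90],None,fx=4,fy=4,interpolation=cv2.INTER_CUBIC))
```

```text
[0.60097132 0.11607228 0.05184387] [ 1.52661251 -2.90478824  2.74238599]
console [(0.82, array([ 0.5304,  0.0952, -0.0053]))]
holder [(0.62, array([0.4916, 0.0362, 0.0299]))]
```

View pics/mid.png

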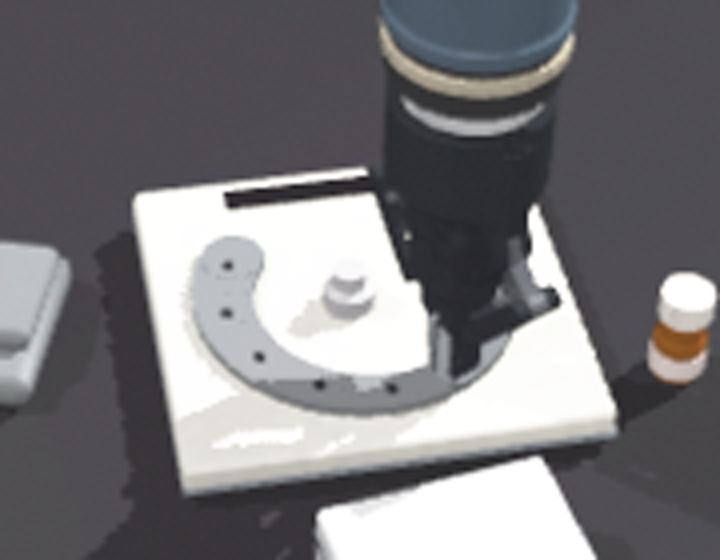

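The picture shows the fingertips on dot 3 near (455,375), with dots 4 to 8 still visible ahead. The console and holder haven't moved. I'll continue the stroke.

Request:
step_arm:
  commands:
    - [0,[0.07,-0.2,0],0]
    - [0,[0.04,-0.23,0],0]
    - [0,[0.03,-0.24,0],0]
    - [0,[0.01,-0.24,0],0]
    - [0,[-0.02,-0.24,0],0]
    - [0,[-0.03,-0.23,0],0]
    - [0,[0,0,0],0]

```text
clock: 8.87
tool_pos: [0.6027, 0.0814, 0.0519]
eef_rot: [1.958, 2.456, -0.001]
contact_force: [0.1, -3.0, 4.1]
width: 0.0001
grip_force: 1.8
```

Request:
step_arm:
  commands:
    - [0,[-0.05,-0.24,0],0]
    - [0,[-0.07,-0.22,0],0]
    - [0,[-0.09,-0.23,0],0]
    - [0,[-0.11,-0.21,0],0]
    - [0,[-0.12,-0.2,0],0]
    - [0,[-0.14,-0.19,0],0]
    - [0,[0,0,0],0]

```text
clock: 9.45
tool_pos: [0.5874, 0.0494, 0.0518]
eef_rot: [1.958, 2.457, -0.002]
contact_force: [0.4, -2.1, 3.9]
width: -0.0003
grip_force: 1.9
```

Request:
step_arm:
  commands:
    - [0,[-0.16,-0.18,0],0]
    - [0,[-0.17,-0.17,0],0]
    - [0,[-0.19,-0.15,0],0]
    - [0,[-0.19,-0.14,0],0]
    - [0,[-0.21,-0.12,0],0]
    - [0,[-0.22,-0.1,0],0]
    - [0,[0,0,0],0]

```text
clock: 10.03
tool_pos: [0.5583, 0.0284, 0.0517]
eef_rot: [-1.957, -2.457, 0.002]
contact_force: [-2.7, -2.6, 3.9]
width: -0.0003
grip_force: 1.9
```

Request:
step_arm:
  commands:
    - [0,[-0.2,-0.08,0],0]
    - [0,[-0.22,-0.07,0],0]
    - [0,[-0.22,-0.04,0],0]
    - [0,[-0.23,-0.03,0],0]
    - [0,[-0.24,-0.01,0],0]
    - [0,[-0.24,0.02,0],0]
    - [0,[0,0,0],0]

```text
clock: 10.62
tool_pos: [0.5242, 0.0238, 0.0517]
eef_rot: [-1.956, -2.457, 0.002]
contact_force: [-2.1, -1.5, 4.5]
width: 0.0003
grip_force: 1.9
```

Run:
```python
from h import *
from m import dots
for n in("scene","top"):
  optics.grab_frame(n)
  for k in("console","dot0"): print(n,k,[(round(d["confidence"],2),plane(n,pix(n,world(n,d["at"]))[0],.030 if k=="dot0" else 0).round(4)) for d in finder.spot_point(k,n)])
```

```text
scene console [(0.62, array([0.5313, 0.0968, 0.    ]))]
scene dot0 [(0.89, array([0.5888, 0.0483, 0.03  ])), (0.86, array([0.5507, 0.1697, 0.03  ])), (0.82, array([0.562 , 0.0278, 0.03  ])), (0.82, array([0.4933, 0.0367, 0.03  ])), (0.75, array([0.5969, 0.0869, 0.03  ])), (0.72, array([0.5219, 0.0234, 0.03  ])), (0.66, array([0.5094, 0.171 , 0.03  ])), (0.61, array([0.5877, 0.1456, 0.03  ])), (0.58, array([0.5971, 0.1182, 0.03  ]))]
top console [(0.83, array([0.534 , 0.0939, 0.    ]))]
top dot0 [(0.97, array([0.5167, 0.1638, 0.03  ])), (0.87, array([0.5542, 0.16  , 0.03  ])), (0.82, array([0.5817, 0.1476, 0.03  ])), (0.8, array([0.5886, 0.052 , 0.03  ])), (0.65, array([0.5357, 0.0933, 0.03  ])), (0.57, array([0.5998, 0.1194, 0.03  ])), (0.57, array([0.6023, 0.0817, 0.03  ]))]
```

The console is still where it started. I'll finish the stroke at dot 8 and lift straight off.

Request:
step_arm:
  commands:
    - [0,[-0.22,0.03,0],0]
    - [0,[-0.22,0.05,0],0]
    - [0,[-0.21,0.07,0],0]
    - [0,[-0.21,0.08,0],0]
    - [0,[-0.2,0.1,0],0]
    - [0,[-0.2,0.13,0],0]
    - [0,[0,0,0],0]
    - [0,[0,0,0],0]
    - [0,[0,0,0],0]

```text
clock: 11.67
tool_pos: [0.4934, 0.0357, 0.0515]
eef_rot: [-1.955, -2.456, 0.001]
contact_force: [-2.3, 1.4, 5.4]
width: 0.0001
grip_force: 2.0
```

Request:
step_arm:
  commands:
    - [0,[0,0,0.2],0]
    - [0,[0,0,0.5],0]
    - [0,[0,0,1],0]
    - [0,[0,0,1],0]
    - [0,[0,0,1],0]
    - [0,[0,0,1],0]
    - [0,[0,0,0],0]
    - [0,[0,0,0],0]
    - [0,[0,0,0],0]
    - [0,[0,0,0],0]
    - [0,[0,0,0],0]

```text
clock: 12.58
tool_pos: [0.4939, 0.0352, 0.1681]
eef_rot: [-1.956, -2.456, 0.003]
contact_force: [-1.0, -0.1, -0.4]
width: 0.0002
grip_force: 0.0
```

Run:
```python
from h import *
s=ctrl.sense(); print(s["clock"],s["tool_pos"],s["contact_force"])
n="scene"; cv2.imwrite("pics/end.png",optics.grab_frame(n))
for k in("console","holder","vial","mouse","case"): print(k,[(round(d["confidence"],2),world(n,d["at"]).round(4)) for d in finder.spot_point(k,n)[:2]])
```

```text
12.5833 [0.49388664 0.03524691 0.16814842] [-0.99478172 -0.0619176  -0.44773973]
console [(0.92, array([ 0.5301,  0.0957, -0.0031])), (0.56, array([0.5497, 0.1684, 0.0299]))]
holder [(0.64, array([0.5301, 0.0877, 0.0206])), (0.16, array([ 0.4736, -0.0837,  0.0029]))]
vial [(0.78, array([0.6118, 0.2371, 0.0021])), (0.41, array([0.5839, 0.1477, 0.0281]))]
mouse [(0.75, array([ 0.4759, -0.0847, -0.0011]))]
case [(0.81, array([ 0.7159,  0.0681, -0.0017]))]
```

View pics/end.png

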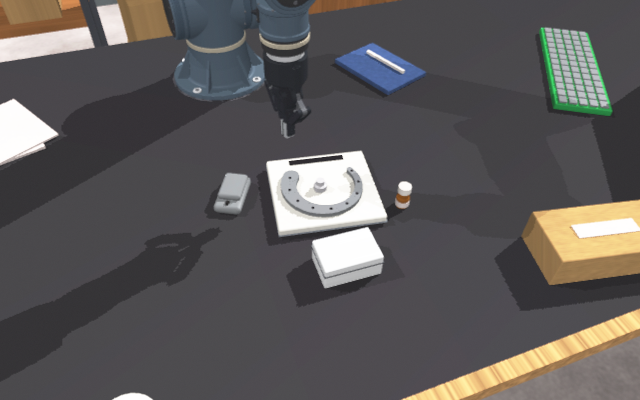

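The fingers are clear of the console at about (288,130). The console, holder, vial, mouse and case are all where they started and upright.

```bash
python3 -c "
from plant import workorder; print(workorder.finish_job())"
```

```text
the job is handed in; nothing more can be done
None
```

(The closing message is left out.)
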